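# Index the press dial to the skipped ceramic body

## Task

One ceramic body on the press's round index dial was skipped: its steel terminal bridge still stands proud. Push the dial round by its rim tabs with your fingertips, either way, until that body clicks to rest under the punch. Don't touch or lift any of the ceramic bodies, don't force the dial, leave the other things on the bench alone, and finish clear of everything.

Things in the scene. Friction and masses are not known exactly. Their poses are not given: they have to be found in the camera images.
- dial: Round flat aluminium index dial, turns either way about its vertical axis, no stops. Origin: on the axis at the plate's underside, 50 mm above the table; z up; x and y turn with it. Plate 210 mm wide, 12 mm thick. Six rim tabs at 0, 60 ... 300 deg from its x axis (see tab0); six nests midway at 30, 90 ... deg, 76 mm from the axis, round collars 49 mm wide, 9 mm high.
- tabs: The six steel rim tabs as a set, screwed to the dial and turning with it: origin and axes as for dial. Their shape is given under tab0. These are what the fingers push, sideways along the rim.
- tab0 (a point): Middle of one of the dial's six alike steel tabs (the one on the dial's +x axis), 125 mm from the dial axis, at the tab's mid height, 55 mm above the table; moves with the dial. Each tab sticks straight out of the rim from 105 to 145 mm from the axis, 12 mm wide; top 62 mm, underside 48 mm above the table. The others follow every 60 deg round the dial.
- click (a point): Spring roller hidden under the dial (fixed spot, 37 mm up). Six clicks a turn, 60 deg apart, each with a nest under the punch; the dial starts in one, an empty nest there. Leaving a click takes about 2 to 5 N at a tab; past 30 deg the roller draws the dial into the next click and holds it. Its housing, 44 mm high, lies 74 to 124 mm from the dial axis on the line through this point.
- press: Bench press carrying the dial, fixed. Origin: on the dial axis at table height; its +y runs from the axis to the punch and column, within 0.4 rad of the robot's left (+y). Base plate 18 mm high: x -115 to 115, y -115 to 240 mm. Column 60 mm wide, 400 mm tall, near face at y = 165 mm. The rim on the -x and -y sides (towards the robot and its right) is open from above.
- punch (a point): Centre of the lower end of the press's steel punch (20 mm diameter), 124 mm above the table, 76 mm from the dial's axis, over one nest; it stays still. Above it a black plate 56 x 36 mm at 145 to 163 mm height, guide rods and a grey cylinder 52 x 46 mm hang from an overarm whose top is 400 mm high.
- skipped: The target: white round ceramic body, 40 mm in diameter, 26 mm high, with a U-shaped steel terminal bridge (30 x 10 mm from above) standing 20 mm proud of it on two legs; 46 mm tall in all, its top 108 mm above the table. Loose in one of the five nests not under the punch, any yaw, about 1 mm play. Origin: centre of its underside, 62 mm above the table, z up. Not to be touched.
- tray: Bystander: open steel parts tray full of white ceramic bodies, 150 x 110 mm, up to 60 mm high, on the bench to the right (-y). Origin: centre of its underside. Leave alone.
- screwdriver: Bystander: screwdriver about 200 mm long, lying on the bench to the left (+y). Origin on it, at table height. Leave alone.
- jar: Bystander: jar with a steel lid, 56 mm in diameter, 75 mm tall, on the bench to the right (-y), beyond the tray. Origin: centre of its underside. Leave alone.
- pressed1: One of the four finished ceramic bodies: same white body as skipped, but its steel bridge is pressed home and stands only 3 mm above the ceramic (29 mm tall in all). Loose in its nest, any yaw. Origin: centre of its underside. Not to be touched.
- pressed2: One of the four finished ceramic bodies: same white body as skipped, but its steel bridge is pressed home and stands only 3 mm above the ceramic (29 mm tall in all). Loose in its nest, any yaw. Origin: centre of its underside. Not to be touched.
- pressed3: One of the four finished ceramic bodies: same white body as skipped, but its steel bridge is pressed home and stands only 3 mm above the ceramic (29 mm tall in all). Loose in its nest, any yaw. Origin: centre of its underside. Not to be touched.
- pressed4: One of the four finished ceramic bodies: same white body as skipped, but its steel bridge is pressed home and stands only 3 mm above the ceramic (29 mm tall in all). Loose in its nest, any yaw. Origin: centre of its underside. Not to be touched.

How it is judged:
By the outcome, as a careful person would: the job done as asked, in the order asked, and still so for the second after the job is handed in, with the robot touching nothing.
It also fails if it takes over 72 s, if anything falls off the work surface, if the arm or the gripper's body presses on something with over 40 N, if the wrist force passes 120 N, or if a joint passes its speed limit or range.

## Robot

A 6-joint arm with a two-finger parallel gripper is mounted at the origin on the work surface. World frame = base frame: x ahead of the robot, y to its left, z up, the work surface at z = 0. Lengths are in mm, angles in degrees, forces in N, time in s.
With the tool pointing down it reaches from about 350 to 850 mm from the base axis. Payload 8.1 kg.
Tool frame: the origin (TCP) lies midway between the tips of the shut fingers; the grasp point (between the pads) lies 19 mm behind it; z points along the fingers, y is the line along which they close (so a half turn about z gives the same grasp; the last joint's range is limited). The gripper opens to 93 mm and grips with 3 to 60 N. Pads are 15 mm wide; open, the fingers measure 128 mm over their backs; the gripper's body (75 mm by 188 mm) begins 65 mm behind the grasp point.
Start: joints at [65.753, 7.471, 85.268, -0, 87.261, -4.893], TCP at [198.826, 566.104, 218.635] pointing down, gripper open.
Joint ranges: [-169.43, 169.43], [-51.17, 129.36], [1.28, 143.12], [-76.62, 256.62], [0, 156.53], [-152.29, 152.29]. Speed limits (degrees/s): [136.94, 136.94, 159.86, 180, 180, 180].

## Interface

Orientations are given as a 3x3 rotation matrix whose columns are the frame's x, y, z axes.
In Python, from station import ctrl gives the robot as it stands.
- The arm moves only by the shell command python3 -m pendant 'ROWS' [FORCE]. ROWS is JSON, a list of rows, each an object with "linear": the shift along the tool's x, y, z in m, a list of three; "twist": the turn, a rotation vector about the tool's x, y, z in degrees, a list of three; "fingers": the closure, from 0 (fully open) to 1 (shut). A call has 1 to 8 rows; each row shifts and turns the commanded pose from where the row before left it, along the tool's axes as they then stand; what a row does not reach is not made up. A row lasts 1/8 s, in which the tool goes at most 62.5 mm and 10.7 degrees, less where a joint would pass 70% of its speed; a pose out of reach is approached as far as the arm can. A call is refused whole if a number of a shift passes 0.0625 or a number of a turn 10.7, either way. A call with a gripper value outside its range is refused whole. The fingers move at their own pace and stop on an object; FORCE is the grip in N (left out, the last holds). Time passes only in rows, so rows that do not move let the fingers close. It gives the time, the measured TCP pose, the force, the opening and the grip force at its end, in the units of the state.
- ctrl.state(): the state, without advancing time (a new reading comes with each control period).
- ctrl.grab_frame(name): name is "scene" or "top"; returns (picture, depth): 384x512x3 uint8, red, green, blue; 384x512 float32, mm along the optical axis (not along the pixel's ray), 0 where there is no reading.
- ctrl.calibration(name): a dict with "fx", "fy", "cx", "cy" (pixels), "k1" (the pictures are not rectified: a ray, as slopes to the right and down, at radius r is drawn at 1 + k1 r^2 times it, then the intrinsics apply), "rvec" (rotation vector, rad) and "tvec" (3), from world to camera coordinates, as OpenCV has them. Camera axes: x right, y down, z forward; pixel columns grow to the right and rows downward; lengths in mm; the calibration is good to about 2 mm. A picture is of the moment at which its call begins. calibration takes no time and is no camera call.
- ctrl.hand_in(): hands the job in; it is judged then, once.
The state is a dict: "t": time; "joint_pos": joint angles; "dq": joint speeds; "effort": joint torques, N m; "tcp_pos": TCP position; "orientation": TCP orientation; "contact_force": force on the tool from outside, world axes, zero at the start; "moment": the same for the moment, N m; "finger_gap": finger opening in mm; "grasp_force": force on a finger pad.
Only numpy, scipy, OpenCV 4.12 (cv2) and the standard library are available. Lean on these libraries where they do the work, as an engineer would, in place of code of your own. Each camera call takes 0.05 s, during which the arm holds its last target. There are 200 camera calls.

## Working session

There is one attempt and no reset: what is moved stays moved. The work goes in short steps, Python scripts to look and compute and a shell command to move; the robot and the scene stay as the last step left them, time stands still between calls to the robot, and variables do not carry over. Pictures are saved under pics/ and viewed, at most 10 in all, crops included, and the job is handed in when it is done.

```bash
mkdir -p pics; ls
cat > h.py <<'E'
import numpy as np,cv2
from station import ctrl
def cam(n):
    c=ctrl.calibration(n);R=cv2.Rodrigues(np.array(c['rvec'],float))[0];return c,R,np.array(c['tvec'],float).ravel()
def K(c): return np.array([[c['fx'],0,c['cx']],[0,c['fy'],c['cy']],[0,0,1.]])
def ray(n,u,v):
    c,R,t=cam(n);k=c['k1'];d=np.array([(u-c['cx'])/c['fx'],(v-c['cy'])/c['fy']]);s=d.copy()
    for _ in range(20): s=d/(1+k*(s@s))
    return R.T@np.array([s[0],s[1],1]),-R.T@t
def atz(n,u,v,z):
    d,o=ray(n,u,v);return o+d*(z-o[2])/d[2]
def proj(n,P):
    c,R,t=cam(n);p=np.atleast_2d(P)@R.T+t;s=p[:,:2]/p[:,2:];s=s*(1+c['k1']*(s**2).sum(1,keepdims=True))
    return s*[c['fx'],c['fy']]+[c['cx'],c['cy']]
E
python3 - <<'E'
from h import *
print(ctrl.state())
for n in('scene','top'):
    p,d=ctrl.grab_frame(n);cv2.imwrite(f'pics/{n}0.png',cv2.resize(p[...,::-1],None,fx=1.5,fy=1.5,interpolation=cv2.INTER_CUBIC));np.save(f'pics/{n}0d.npy',d);c,R,t=cam(n);print(n,c,-R.T@t)
E
```

```text
pics
{'t': 0.0, 'joint_pos': array([ 6.57535015e+01,  7.51434141e+00,  8.53285587e+01,  5.03653154e-04,
        8.72612131e+01, -4.89461427e+00]), 'dq': array([-0.07770128,  0.02636454,  0.07365058,  0.00822342,  0.04130002,
       -0.03486715]), 'effort': array([ 4.83444055e-04, -5.59864604e+01, -4.91747224e+01,  7.68362009e-02,
        3.60446039e-02, -2.09167119e-04]), 'tcp_pos': array([198.58065111, 565.58911751, 217.6023462 ]), 'orientation': array([[-9.43501063e-01,  3.31368639e-01, -7.54228864e-04],
       [ 3.31369456e-01,  9.43499629e-01, -1.65321832e-03],
       [ 1.63789948e-04, -1.80974166e-03, -9.99998349e-01]]), 'contact_force': array([-0.08644822,  0.37204621, -0.00311098]), 'moment': array([0.03378439, 0.02295179, 0.00328911]), 'grasp_force': 0.0, 'finger_gap': 92.82628469268947}
scene {'fx': 422.30674751488476, 'fy': 422.30674751488476, 'cx': 253.1762250493391, 'cy': 185.7581722001755, 'k1': 0.049503661944669916, 'rvec': array([ 2.22394628,  1.00958607, -0.36195377]), 'tvec': array([-384.57885252, -286.64195061, 1481.67229346])} [1143.34454346 -524.37027699  918.26812773]
top {'fx': 371.97386548838915, 'fy': 371.97386548838915, 'cx': 256.14158781885965, 'cy': 190.55244037707368, 'k1': 0.03245637648419906, 'rvec': array([ 2.14216423, -2.17862397,  0.13475648]), 'tvec': array([   6.98078627,  576.43186811, 1265.42635635])} [ 419.30587415    2.99962611 1325.82045521]
```

View pics/top0.png

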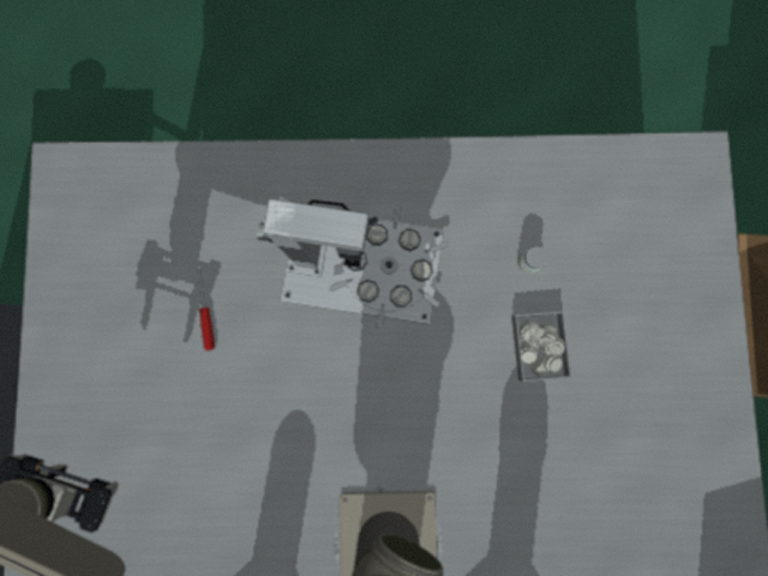

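View pics/scene0.png

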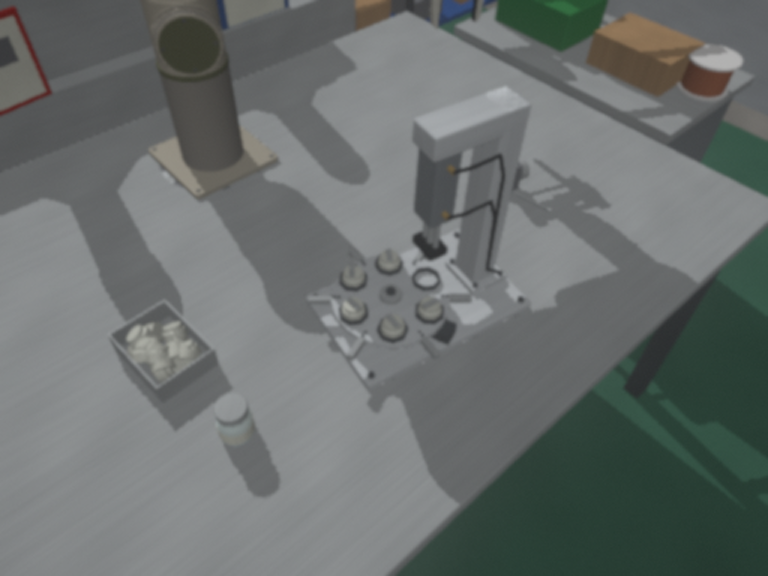

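The top view shows the dial hub near (389,265) in the enlarged picture, with the punch to its left. The scene view shows the hub near (391,293), and the body at (352,275) seems to have a bridge standing proud. I'll enlarge both.

Run:
```python
from h import *
def crop(n,x0,y0,w,h,f):
    p=np.mean([ctrl.grab_frame(n)[0].astype(float) for _ in range(4)],0)
    c=np.clip(p[y0:y0+h,x0:x0+w,::-1]*1.3,0,255).astype(np.uint8);return cv2.resize(c,None,fx=f,fy=f,interpolation=cv2.INTER_CUBIC)
cv2.imwrite('pics/topc.png',crop('top',170,125,135,95,5.9))
cv2.imwrite('pics/scenec.png',crop('scene',195,155,160,110,5))
d=np.load('pics/top0d.npy');
h=atz('top',389/1.5,265/1.5,66);print('hub',h)
a=d[125:220,170:305]
# depth height map
c,R,t=cam('scene');ds=np.load('pics/scene0d.npy')
pts=[]
for v in range(155,265):
  for u in range(195,355):
    z=ds[v,u]
    if z>0:
      r,o=ray('scene',u,v); pts.append(np.r_[o+r*z,u,v])
P=np.array(pts);r=np.hypot(P[:,0]-h[0],P[:,1]-h[1])
q=P[(P[:,2]>96)&(P[:,2]<112)&(r<105)];print(len(q),np.round(q[::max(1,len(q)//40)]).tolist())
```

```text
hub [620.44333089 -14.36329759  66.        ]Traceback (most recent call last):
  File "<stdin>", line 17, in <module>
  File "h.py", line 7, in ray
    c,R,t=cam(n);k=c['k1'];d=np.array([(u-c['cx'])/c['fx'],(v-c['cy'])/c['fy']]);s=d.copy()
          ~~~^^^
  File "h.py", line 4, in cam
    c=ctrl.calibration(n);R=cv2.Rodrigues(np.array(c['rvec'],float))[0];return c,R,np.array(c['tvec'],float).ravel()
ValueError: time passes only in moves, steps and waits
```

View pics/topc.png

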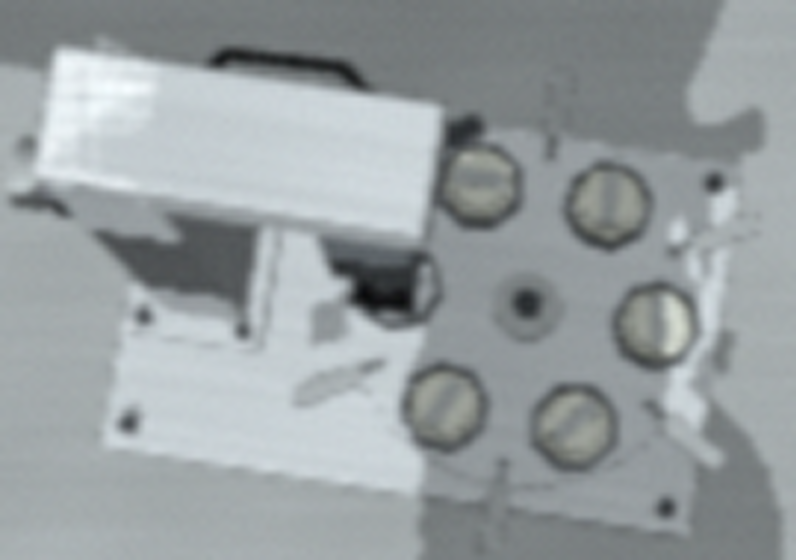

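View pics/scenec.png

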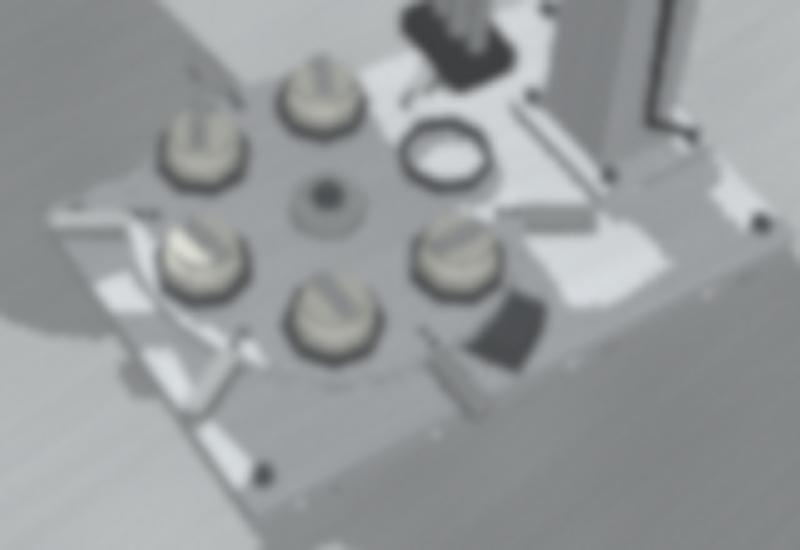

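The top crop shows the five bodies at (480,185), (608,205), (655,325), (575,425) and (445,405), the hub at (527,303), and a tab at (500,500). In the scene crop the proud body is one of (322,95) and (203,145), so I'll use depth to decide.

Run:
```python
from h import *
hub=atz('top',170+527/5.9,125+303/5.9,66)
N=dict(a=(480,185),b=(608,205),c=(655,325),d=(575,425),e=(445,405))
print('hub',hub.round(1))
S={}
for k,(u,v) in N.items():
    p=atz('top',170+u/5.9,125+v/5.9,90);e=p-hub;S[k]=p
    print(k,p.round(1),np.hypot(*e[:2]).round(1),np.degrees(np.arctan2(e[1],e[0])).round(1))
for k,(u,v) in dict(tS=(500,500),tN=(553,115),tE=(712,235),tF=(680,430)).items():
    p=atz('top',170+u/5.9,125+v/5.9,62);e=p-hub;print(k,p.round(1),np.hypot(*e[:2]).round(1),np.degrees(np.arctan2(e[1],e[0])).round(1))
def height(n):
    d=np.median([ctrl.grab_frame(n)[1] for _ in range(5)],0) if n=='top' else np.median([ctrl.grab_frame(n)[1] for _ in range(5)],0)
    c,R,t=cam(n);v,u=np.mgrid[0:384,0:512];s=cv2.undistortPoints(np.stack([u,v],-1).reshape(-1,1,2).astype(float),K(c),np.array([c['k1'],0,0,0.])).reshape(384,512,2)
    X=np.dstack([s[...,0]*d,s[...,1]*d,d])-t;return X@R,d>0
for n in('top','scene'):
    W,m=height(n);W=W[m]
    for k,p in S.items():
        q=W[np.hypot(W[:,0]-p[0],W[:,1]-p[1])<17]; print(n,k,len(q),np.sort(q[:,2])[[len(q)//2,int(len(q)*.8),-5,-2]].round(1),(q[:,2]>98).sum())
    r=np.hypot(*(W[:,:2]-hub[:2]).T);q=W[(r>112)&(r<143)&(W[:,2]>54)&(W[:,2]<68)]
    a=np.degrees(np.arctan2(*(q[:,:2]-hub[:2]).T[::-1]));print(n,'tabs',np.histogram(a,36,(-180,180))[0], 'mod60',np.histogram(a%60,12,(0,60))[0])
for k,p in S.items():print(k,(proj('scene',p)-[195,155]).round(1)*5)
```

```text
hub [621.5 -14.3  66. ]
a [686.6  11.7  90. ] 70.1 21.8
b [673.7 -61.4  90. ] 70.3 -42.1
c [603.8 -86.6  90. ] 74.4 -103.8
d [547.3 -39.9  90. ] 78.5 -161.0
e [560.   33.5  90. ] 78.0 142.1
tS [507.5   3.2  62. ] 115.4 171.2
tN [733.9 -31.7  62. ] 113.7 -8.8
tE [ 660.6 -123.3   62. ] 115.8 -70.3
tF [ 546.3 -101.6   62. ] 115.2 -130.8
top a 89 [86.5 89.4 91.1 91.5] 0
top b 86 [86.2 88.7 90.7 92.1] 0
top c 86 [87.  88.8 91.  91.5] 0
top d 84 [ 87.5 106.6 107.5 107.7] 28
top e 88 [86.4 89.1 90.9 91.3] 0
top tabs [ 0  0  0  0 17 16  0  0  0  0 16 16  0  0  0  0 14 17  0  0  0  0  0  0
  0  0  0  0 13 21  0  0  0  0 17 15] mod60 [ 0  0  0  0  0  0  0  0  0 77 85  0]
scene a 91 [88.6 90.8 91.6 91.9] 0
scene b 102 [88.4 90.1 91.7 92.3] 0
scene c 79 [88.5 90.6 91.9 92. ] 0
scene d 89 [ 89.3 107.9 109.  109.2] 36
scene e 87 [88.  90.5 91.7 92.4] 0
scene tabs [ 0  0  0  0 10 46  0  0  0  0 19 37  0  0  0  0 37 20  0  0  0  0 44 12
  0  0  0  0 10  6  0  0  0  0 16 23] mod60 [  0   0   0   0   0   0   0   0   0 136 144   0]
a [[450. 223.]]
b [[327.5 281. ]]
c [[199. 225.]]
d [[198.5 120. ]]
e [[316.   68.5]]
```

The skipped body is d, at about 199° around the hub as seen in world axes; its top measures about 108 mm. The tabs are at −10°, 50°, 110° and so on, and the punch is at 80°. That means two clicks clockwise, pushing the tab that sits at 230° along to 170° twice. First I'll travel round the press at a safe height with the fingers shut.

```bash
python3 -m pendant '[{"linear":[-0.027,-0.035,0],"twist":[0,0,0],"fingers":1},{"linear":[-0.027,-0.035,0],"twist":[0,0,0],"fingers":1},{"linear":[-0.027,-0.035,0],"twist":[0,0,0],"fingers":1},{"linear":[-0.027,-0.035,0],"twist":[0,0,0],"fingers":1},{"linear":[-0.027,-0.035,0],"twist":[0,0,0],"fingers":1},{"linear":[-0.027,-0.035,0],"twist":[0,0,0],"fingers":1},{"linear":[-0.027,-0.035,0],"twist":[0,0,0],"fingers":1},{"linear":[-0.027,-0.035,0],"twist":[0,0,0],"fingers":1}]' 10
python3 -m pendant '[{"linear":[-0.027,-0.035,0],"twist":[0,0,0],"fingers":1},{"linear":[-0.027,-0.035,0],"twist":[0,0,0],"fingers":1},{"linear":[-0.027,-0.035,0],"twist":[0,0,0],"fingers":1},{"linear":[-0.027,-0.035,0],"twist":[0,0,0],"fingers":1},{"linear":[-0.027,-0.035,0],"twist":[0,0,0],"fingers":1},{"linear":[-0.027,-0.035,0],"twist":[0,0,0],"fingers":1},{"linear":[-0.027,-0.035,0],"twist":[0,0,0],"fingers":1},{"linear":[-0.027,-0.035,0],"twist":[0,0,0],"fingers":1}]'
python3 -m pendant '[{"linear":[0,0,0],"twist":[0,0,10.6],"fingers":1},{"linear":[0,0,0],"twist":[0,0,10.6],"fingers":1},{"linear":[0,0,0],"twist":[0,0,10.6],"fingers":1},{"linear":[0,0,0],"twist":[0,0,10.6],"fingers":1},{"linear":[0,0,0],"twist":[0,0,10.6],"fingers":1},{"linear":[0,0,0],"twist":[0,0,10.6],"fingers":1},{"linear":[0,0,0],"twist":[0,0,10.6],"fingers":1},{"linear":[0,0,0],"twist":[0,0,10.6],"fingers":1}]'
python3 -m pendant '[{"linear":[0,0,0],"twist":[0,0,10.6],"fingers":1},{"linear":[0,0,0],"twist":[0,0,0],"fingers":1}]'
cat >> h.py <<'E'
def cloud(n,k=3):
    d=np.median([ctrl.grab_frame(n)[1] for _ in range(k)],0)
    c,R,t=cam(n);v,u=np.mgrid[0:384,0:512];s=cv2.undistortPoints(np.stack([u,v],-1).reshape(-1,1,2).astype(float),K(c),np.array([c['k1'],0,0,0.])).reshape(384,512,2)
    X=np.dstack([s[...,0]*d,s[...,1]*d,d])-t;return (X@R)[d>0]
E
cat > fit.py <<'E'
from h import *
from scipy.optimize import least_squares
def tabs(n,c0=(620,-14),a0=50,k=3):
    W=cloud(n,k);c0=np.array(c0,float)
    r=np.hypot(*(W[:,:2]-c0).T);q=W[(r>112)&(r<150)&(W[:,2]>55)&(W[:,2]<68)][:,:2]
    def f(p):
        e=q-p[:2];a=np.radians((np.degrees(np.arctan2(e[:,1],e[:,0]))-p[2]+30)%60-30);return np.hypot(*e.T)*np.sin(a)
    best=min((least_squares(f,[*c0,a],loss='soft_l1',f_scale=3) for a in (a0-20,a0,a0+20)),key=lambda s:s.cost)
    return best.x.round(2),len(q),np.abs(best.fun).mean().round(2)
def skipped(n,c0=(620,-14)):
    W=cloud(n,3);e=W-np.r_[c0,0];r=np.hypot(e[:,0],e[:,1]);q=e[(W[:,2]>98)&(W[:,2]<113)&(r<100)&(r>50)]
    return len(q),q.mean(0).round(1),np.degrees(np.arctan2(q[:,1].mean(),q[:,0].mean())).round(1)
E
python3 - <<'E'
from fit import *
s=ctrl.state();print(s['t'],s['tcp_pos'],s['orientation'][:,0],s['finger_gap'],s['joint_pos'])
for n in('top','scene'):print(n,tabs(n),skipped(n))
E
```

```text
t: 2.0
tcp_pos: [310.1, 229.1, 218.9]
orientation: [[-0.944, 0.331, 0.001], [0.331, 0.944, 0.0], [-0.001, 0.001, -1.0]]
contact_force: [-0.1, 0.0, -0.2]
finger_gap: 17.7
grasp_force: 0.0
t: 3.0
tcp_pos: [421.2, -107.0, 218.9]
orientation: [[-0.943, 0.332, 0.001], [0.332, 0.943, -0.0], [-0.001, 0.0, -1.0]]
contact_force: [0.5, 0.6, -0.5]
finger_gap: 0.5
grasp_force: 0.0
t: 4.0
tcp_pos: [420.8, -105.4, 218.8]
orientation: [[0.25, 0.968, 0.0], [0.968, -0.25, -0.0], [-0.0, 0.0, -1.0]]
contact_force: [-0.0, -0.9, -0.1]
finger_gap: 0.6
grasp_force: 0.0
t: 4.25
tcp_pos: [420.9, -105.4, 218.8]
orientation: [[0.418, 0.909, 0.0], [0.909, -0.418, -0.0], [0.0, 0.0, -1.0]]
contact_force: [-0.3, -0.2, 0.7]
finger_gap: -0.1
grasp_force: 0.0
4.25 [ 420.85843817 -105.40722575  218.75230392] [4.17693021e-01 9.08588211e-01 5.35236369e-05] -0.08856164593770298 [-2.08400579e+01 -1.92398375e+01  1.10149247e+02  2.06473523e-03
  8.90755906e+01  3.84893319e+00]
top (array([621.06, -13.69,  50.16]), 148, np.float64(3.06)) (28, array([-70.2, -25.6, 106.3]), np.float64(-160.0))
scene (array([623.82, -16.54,  50.28]), 304, np.float64(3.07)) (45, array([-67.3, -28.1, 106.6]), np.float64(-157.3))
```

```bash
python3 -m pendant '[{"linear":[0.0127,0.0483,0],"twist":[0,0,0],"fingers":1},{"linear":[0.0127,0.0483,0],"twist":[0,0,0],"fingers":1},{"linear":[0.0127,0.0483,0],"twist":[0,0,0],"fingers":1},{"linear":[0,0,0],"twist":[0,0,0],"fingers":1},{"linear":[0,0,0.046],"twist":[0,0,0],"fingers":1},{"linear":[0,0,0.046],"twist":[0,0,0],"fingers":1},{"linear":[0,0,0.046],"twist":[0,0,0],"fingers":1},{"linear":[0,0,0],"twist":[0,0,0],"fingers":1}]'
python3 - <<'E'
from h import *
p=ctrl.grab_frame('scene')[0];cv2.imwrite('pics/s1.png',cv2.resize(np.clip(p[140:260,180:340,::-1]*1.3,0,255).astype(np.uint8),None,fx=5,fy=5,interpolation=cv2.INTER_CUBIC))
s=ctrl.state();print(s['t'],s['tcp_pos'])
E
```

```text
t: 5.85
tcp_pos: [564.3, -130.3, 76.8]
orientation: [[0.419, 0.908, -0.008], [0.908, -0.419, 0.003], [-0.001, -0.008, -1.0]]
contact_force: [-0.9, 0.0, -0.7]
finger_gap: 0.2
grasp_force: 0.0
5.9 [ 566.64524262 -131.00389136   80.04094307]
```

View pics/s1.png

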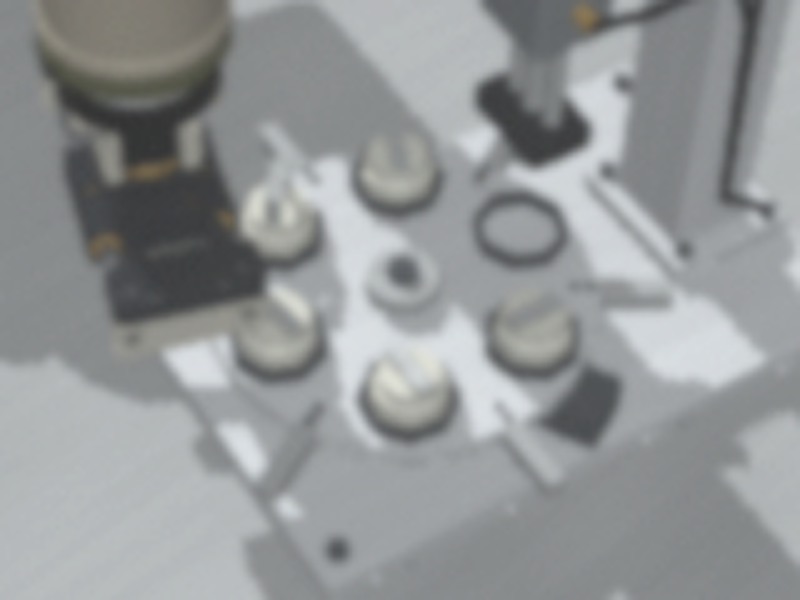

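The scene crop shows the proud body at about (280,225). The gripper hangs over the right-hand rim, clear of the bodies. Next I'll go down to tab height and start pushing along the arc, 3° per row.

```bash
python3 -m pendant '[{"linear":[0,0,0.014],"twist":[0,0,0],"fingers":1},{"linear":[0,0,0.014],"twist":[0,0,0],"fingers":1},{"linear":[0,0,0],"twist":[0,0,0],"fingers":1}]'
python3 -m pendant '[{"linear":[0.00018,-0.0067,0],"twist":[0,0,3],"fingers":1},{"linear":[0.00018,-0.0067,0],"twist":[0,0,3],"fingers":1},{"linear":[0.00018,-0.0067,0],"twist":[0,0,3],"fingers":1},{"linear":[0.00018,-0.0067,0],"twist":[0,0,3],"fingers":1}]'
python3 - <<'E'
from fit import *
s=ctrl.state();e=s['tcp_pos'][:2]-[622,-15];print(s['t'],s['tcp_pos'],np.hypot(*e),np.degrees(np.arctan2(e[1],e[0]))%360,s['contact_force'])
print(tabs('scene'),tabs('top'))
E
```

```text
t: 6.28
tcp_pos: [567.6, -131.3, 51.7]
orientation: [[0.419, 0.908, -0.002], [0.908, -0.419, 0.0], [-0.0, -0.002, -1.0]]
contact_force: [0.7, -0.1, -0.3]
finger_gap: 0.6
grasp_force: 0.0
t: 6.78
tcp_pos: [546.7, -118.7, 54.1]
orientation: [[0.6, 0.8, 0.003], [0.8, -0.6, -0.002], [0.001, 0.004, -1.0]]
contact_force: [3.6, -3.2, 1.9]
finger_gap: 0.4
grasp_force: 1.7
6.775 [ 546.71391452 -118.66931818   54.0603792 ] 128.12229391857278 234.01233086965044 [ 3.63663825 -3.23562211  1.90631333]
(array([624.01, -16.  ,  46.07]), 245, np.float64(3.22)) (array([620.45, -13.6 ,  46.07]), 101, np.float64(3.07))
```

```bash
python3 -m pendant '[{"linear":[0.00018,-0.0067,0],"twist":[0,0,3],"fingers":1},{"linear":[0.00018,-0.0067,0],"twist":[0,0,3],"fingers":1},{"linear":[0.00018,-0.0067,0],"twist":[0,0,3],"fingers":1},{"linear":[0.00018,-0.0067,0],"twist":[0,0,3],"fingers":1},{"linear":[0.00018,-0.0067,0],"twist":[0,0,3],"fingers":1},{"linear":[0.00018,-0.0067,0],"twist":[0,0,3],"fingers":1}]'
python3 - <<'E'
from fit import *
s=ctrl.state();e=s['tcp_pos'][:2]-[622,-15];print(s['t'],np.hypot(*e),np.degrees(np.arctan2(e[1],e[0]))%360,s['contact_force'])
print(tabs('scene',a0=30),skipped('scene'))
E
```

```text
t: 7.82
tcp_pos: [517.6, -89.8, 53.5]
orientation: [[0.817, 0.576, 0.0], [0.576, -0.817, -0.001], [-0.0, 0.001, -1.0]]
contact_force: [-2.5, -4.5, 7.6]
finger_gap: 0.3
grasp_force: 3.6
7.825 128.41824494651502 215.62887571286836 [-2.50678354 -4.46900261  7.59520952]
(array([623.77, -16.22,  27.53]), 302, np.float64(3.38)) (43, array([-72.6,   1.8, 106.5]), np.float64(178.6))
```

```bash
python3 -m pendant '[{"linear":[0.00018,-0.0067,0],"twist":[0,0,3],"fingers":1},{"linear":[0.00018,-0.0067,0],"twist":[0,0,3],"fingers":1},{"linear":[0.00018,-0.0067,0],"twist":[0,0,3],"fingers":1},{"linear":[0.00018,-0.0067,0],"twist":[0,0,3],"fingers":1}]'
python3 - <<'E'
from fit import *
s=ctrl.state();e=s['tcp_pos'][:2]-[622,-15];print(s['t'],np.hypot(*e),np.degrees(np.arctan2(e[1],e[0]))%360,s['contact_force'])
print(tabs('scene',a0=10),skipped('scene'))
E
```

```text
t: 8.62
tcp_pos: [504.1, -65.7, 52.5]
orientation: [[0.919, 0.394, -0.001], [0.394, -0.919, 0.0], [-0.001, -0.0, -1.0]]
contact_force: [-0.8, -1.2, 3.4]
finger_gap: 0.8
grasp_force: 1.5
8.625 128.30289006325825 203.25366958965247 [-0.84854746 -1.20761793  3.42856105]
(array([623.9 , -17.3 ,  14.36]), 318, np.float64(4.52)) (43, array([-70. ,  21.4, 106.2]), np.float64(163.0))
```

```bash
python3 -m pendant '[{"linear":[0.00018,-0.0067,0],"twist":[0,0,3],"fingers":1},{"linear":[0.00018,-0.0067,0],"twist":[0,0,3],"fingers":1},{"linear":[0.00018,-0.0067,0],"twist":[0,0,3],"fingers":1},{"linear":[0.00018,-0.0067,0],"twist":[0,0,3],"fingers":1},{"linear":[0.00018,-0.0067,0],"twist":[0,0,3],"fingers":1},{"linear":[0,0,0],"twist":[0,0,0],"fingers":1}]'
python3 - <<'E'
from fit import *
s=ctrl.state();e=s['tcp_pos'][:2]-[622,-15];print(s['t'],np.hypot(*e),np.degrees(np.arctan2(e[1],e[0]))%360,s['contact_force'])
print(tabs('scene',a0=-10),tabs('top',a0=-10),skipped('scene'))
E
```

```text
t: 9.68
tcp_pos: [495.2, -33.4, 52.4]
orientation: [[0.989, 0.145, -0.0], [0.145, -0.989, 0.0], [-0.0, -0.0, -1.0]]
contact_force: [0.9, 0.1, 0.0]
finger_gap: 0.6
grasp_force: 0.0
9.675 128.16356059902202 188.2523625899134 [0.90286963 0.06700869 0.02793726]
(array([623.14, -18.23,  -9.32]), 344, np.float64(6.36)) (array([620.96, -13.48,  -9.84]), 98, np.float64(3.01)) (40, array([-56.1,  47. , 107.2]), np.float64(140.1))
```

The dial has clicked: the tabs are back at 50° mod 60, the skipped body is at 140°, and there is no contact force. Now I'll lift, swing back over the next tab, and lower behind it.

```bash
python3 -m pendant '[{"linear":[0,0,-0.035],"twist":[0,0,0],"fingers":1},{"linear":[0,0,0],"twist":[0,0,0],"fingers":1},{"linear":[0.0018,0.02135,0],"twist":[0,0,-9.6],"fingers":1},{"linear":[0.0018,0.02135,0],"twist":[0,0,-9.6],"fingers":1},{"linear":[0.0018,0.02135,0],"twist":[0,0,-9.6],"fingers":1},{"linear":[0.0018,0.02135,0],"twist":[0,0,-9.6],"fingers":1},{"linear":[0.0018,0.02135,0],"twist":[0,0,-9.6],"fingers":1},{"linear":[0.0018,0.02135,0],"twist":[0,0,-9.6],"fingers":1}]'
python3 -m pendant '[{"linear":[0,0,0],"twist":[0,0,0],"fingers":1},{"linear":[0,0,0],"twist":[0,0,0],"fingers":1}]'
python3 - <<'E'
from fit import *
s=ctrl.state();e=s['tcp_pos'][:2]-[622,-15];print(s['t'],np.hypot(*e),np.degrees(np.arctan2(e[1],e[0]))%360,s['contact_force'])
print(tabs('top',a0=-10))
E
```

```text
t: 11.12
tcp_pos: [569.7, -132.5, 86.7]
orientation: [[0.404, 0.915, -0.001], [0.915, -0.404, 0.0], [-0.0, -0.001, -1.0]]
contact_force: [-0.1, -0.2, 0.2]
finger_gap: 0.7
grasp_force: 0.0
t: 11.38
tcp_pos: [568.8, -131.5, 86.8]
orientation: [[0.412, 0.911, -0.001], [0.911, -0.412, 0.001], [-0.0, -0.002, -1.0]]
contact_force: [-0.3, -0.0, 0.2]
finger_gap: 0.2
grasp_force: 0.0
11.375 128.08843258708004 245.46366223122257 [-0.27077767 -0.02678652  0.18720537]
(array([620.8 , -13.61,  -9.86]), 120, np.float64(3.04))
```

```bash
python3 -m pendant '[{"linear":[0,0,0.018],"twist":[0,0,0],"fingers":1},{"linear":[0,0,0.018],"twist":[0,0,0],"fingers":1},{"linear":[0,0,0],"twist":[0,0,0],"fingers":1}]'
python3 -m pendant '[{"linear":[0.00018,-0.0067,0],"twist":[0,0,3],"fingers":1},{"linear":[0.00018,-0.0067,0],"twist":[0,0,3],"fingers":1},{"linear":[0.00018,-0.0067,0],"twist":[0,0,3],"fingers":1},{"linear":[0.00018,-0.0067,0],"twist":[0,0,3],"fingers":1},{"linear":[0.00018,-0.0067,0],"twist":[0,0,3],"fingers":1},{"linear":[0.00018,-0.0067,0],"twist":[0,0,3],"fingers":1},{"linear":[0.00018,-0.0067,0],"twist":[0,0,3],"fingers":1}]'
python3 -m pendant '[{"linear":[0.00018,-0.0067,0],"twist":[0,0,3],"fingers":1},{"linear":[0.00018,-0.0067,0],"twist":[0,0,3],"fingers":1},{"linear":[0.00018,-0.0067,0],"twist":[0,0,3],"fingers":1},{"linear":[0.00018,-0.0067,0],"twist":[0,0,3],"fingers":1},{"linear":[0.00018,-0.0067,0],"twist":[0,0,3],"fingers":1},{"linear":[0.00018,-0.0067,0],"twist":[0,0,3],"fingers":1},{"linear":[0.00018,-0.0067,0],"twist":[0,0,3],"fingers":1}]'
python3 - <<'E'
from fit import *
s=ctrl.state();e=s['tcp_pos'][:2]-[622,-15];print(s['t'],np.hypot(*e),np.degrees(np.arctan2(e[1],e[0]))%360,s['contact_force'])
print(tabs('top',a0=10),tabs('scene',a0=10),skipped('scene'))
E
```

```text
t: 11.9
tcp_pos: [567.3, -131.2, 48.4]
orientation: [[0.409, 0.912, -0.005], [0.912, -0.409, 0.002], [-0.001, -0.005, -1.0]]
contact_force: [-1.3, -0.5, -0.3]
finger_gap: 0.6
grasp_force: 0.0
t: 12.78
tcp_pos: [531.5, -106.1, 51.8]
orientation: [[0.71, 0.704, 0.001], [0.704, -0.71, -0.001], [-0.0, 0.001, -1.0]]
contact_force: [0.3, -3.8, -1.9]
finger_gap: 0.8
grasp_force: 1.6
t: 13.65
tcp_pos: [504.9, -66.9, 51.7]
orientation: [[0.915, 0.402, -0.0], [0.402, -0.915, -0.0], [-0.0, 0.0, -1.0]]
contact_force: [-0.5, -0.9, 0.8]
finger_gap: 0.6
grasp_force: 0.3
13.65 128.0929080543881 203.9215922904767 [-0.47629973 -0.94881806  0.7969627 ]
(array([620.5 , -13.62,  14.36]), 122, np.float64(2.96)) (array([623.85, -17.52,  13.21]), 316, np.float64(4.82)) (35, array([-13.1,  72.6, 106.6]), np.float64(100.2))
```

```bash
python3 -m pendant '[{"linear":[0.00018,-0.0067,0],"twist":[0,0,3],"fingers":1},{"linear":[0.00018,-0.0067,0],"twist":[0,0,3],"fingers":1},{"linear":[0.00018,-0.0067,0],"twist":[0,0,3],"fingers":1},{"linear":[0.00018,-0.0067,0],"twist":[0,0,3],"fingers":1},{"linear":[0.00018,-0.0067,0],"twist":[0,0,3],"fingers":1},{"linear":[0,0,0],"twist":[0,0,0],"fingers":1},{"linear":[0,0,0],"twist":[0,0,0],"fingers":1}]'
python3 - <<'E'
from fit import *
s=ctrl.state();e=s['tcp_pos'][:2]-[622,-15];print(s['t'],np.hypot(*e),np.degrees(np.arctan2(e[1],e[0]))%360,s['contact_force'])
print(tabs('top',a0=-10),tabs('scene',a0=-10),skipped('scene'))
E
```

```text
t: 14.98
tcp_pos: [495.7, -35.0, 51.7]
orientation: [[0.988, 0.155, 0.0], [0.155, -0.988, -0.0], [0.0, 0.0, -1.0]]
contact_force: [0.6, -0.1, 0.1]
finger_gap: 0.3
grasp_force: 0.0
14.975 127.83800498968732 189.0170638544596 [ 0.59390883 -0.09240328  0.11843581]
(array([620.86, -13.58,  -9.87]), 100, np.float64(3.08)) (array([623.42, -18.  , 530.56]), 335, np.float64(6.48)) (42, array([ 17.1,  74.2, 106.5]), np.float64(77.0))
```

The second click is home: the tabs are at 50° mod 60 and the skipped body is under the punch. Now I'll lift clear, back away, and check by eye.

```bash
python3 -m pendant '[{"linear":[0,0,-0.04],"twist":[0,0,0],"fingers":1},{"linear":[0,0,-0.045],"twist":[0,0,0],"fingers":1},{"linear":[0,0,-0.045],"twist":[0,0,0],"fingers":1},{"linear":[-0.04,0,-0.02],"twist":[0,0,0],"fingers":1},{"linear":[-0.04,0,0],"twist":[0,0,0],"fingers":1},{"linear":[0,0,0],"twist":[0,0,0],"fingers":1},{"linear":[0,0,0],"twist":[0,0,0],"fingers":1},{"linear":[0,0,0],"twist":[0,0,0],"fingers":1}]'
python3 - <<'E'
from fit import *
p=ctrl.grab_frame('scene')[0];cv2.imwrite('pics/s2.png',cv2.resize(np.clip(p[140:260,180:340,::-1]*1.3,0,255).astype(np.uint8),None,fx=5,fy=5,interpolation=cv2.INTER_CUBIC))
s=ctrl.state();print(s['t'],s['tcp_pos'],s['dq'].round(2),s['contact_force'],tabs('top',a0=-10),skipped('scene'))
E
```

```text
t: 16.42
tcp_pos: [417.2, -47.0, 201.6]
orientation: [[0.988, 0.154, -0.0], [0.154, -0.988, 0.0], [-0.0, -0.0, -1.0]]
contact_force: [0.1, 0.2, 1.0]
finger_gap: 0.7
grasp_force: 0.0
16.475 [417.09740483 -46.99856487 201.46124787] [-0.09  0.06  0.2  -0.03  0.11 -0.02] [-0.13156934  0.02088422 -0.0862341 ] (array([ 621.  ,  -13.48, -129.88]), 135, np.float64(3.1)) (41, array([ 16.9,  74.1, 106.8]), np.float64(77.1))
```

View pics/s2.png

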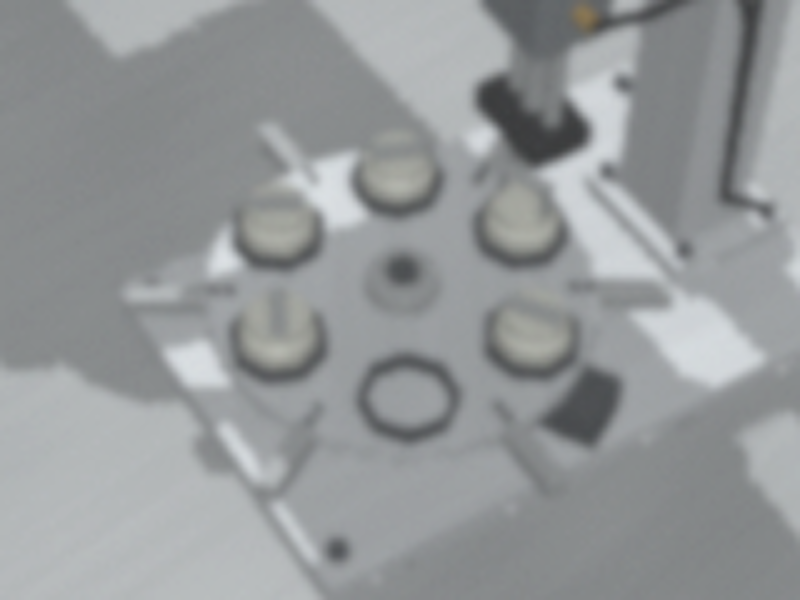

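The proud body now sits in the nest under the punch, at about (520,215). The empty nest is at (408,397), the dial is in its click, and the robot is clear of everything.

```bash
python3 -c "from station import ctrl;print(ctrl.hand_in())"
```

```text
the job is handed in; nothing more can be done
None
```

The skipped body is clicked to rest under the punch after two clockwise pushes on the rim tabs; the arm is clear of everything and the job is handed in at about 17 of the 72 seconds.

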